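# Eject cast prisms from a gang mould

### The arm

A 6-joint arm with a two-finger parallel gripper is mounted at the origin on a cart in front of the work surface, level with it; the furniture and walls round the work are solid. World frame = base frame: x ahead of the robot, y to its left, z up, the work surface at z = 0. Lengths are in mm, angles in degrees, forces in N, time in s.
With the tool pointing down it reaches from about 300 to 850 mm from the base axis. Payload 4.2 kg.
Tool frame: the origin (TCP) lies at the very end of the fingers, on their centre line; the grasp point (between the pads) lies 19 mm behind it; z points along the fingers, y is the line along which they close (so a half turn about z gives the same grasp; the last joint's range is limited). The gripper opens to 91 mm and grips with 3 to 60 N. Pads are 32 mm wide; open, the fingers measure 118 mm over their backs; the gripper's body (76 mm by 178 mm) begins 60 mm behind the grasp point.
Start: joints at [74.714, 18.312, 89.639, -0, 72.044, -1.146], TCP at [140.475, 557.593, 213.976] pointing down, gripper open.
Joint ranges: [-177.97, 177.97], [-48.28, 115.42], [12.27, 149.76], [-77.06, 257.06], [2.81, 150.46], [-146.56, 146.56]. Speed limits (degrees/s): [147.25, 147.25, 180, 180, 180, 180].

### API

Orientations are given as [roll, pitch, yaw] about the fixed x, y, z axes, in that order (R = Rz(yaw) Ry(pitch) Rx(roll)).
In Python, from workcell import env gives the robot as it stands.
- The arm moves only by the shell command python3 -m pendant 'ROWS' [FORCE]. ROWS is a JSON object of lists of equal length, an entry for each row: "translation": the shift along the tool's x, y, z in mm, a list of three; "roll": the turn about the tool's z in rad; "hand": the closure in counts, from 0 (fully open) to 255 (shut). In form: {"translation": [[dx, dy, dz], ...], "roll": [roll, ...], "hand": [hand, ...]}. A call has exactly 8 rows; each row shifts and turns the commanded pose from where the row before left it, along the tool's axes as they then stand; what a row does not reach is not made up. A row lasts 1/12 s, in which the tool goes at most 41.7 mm and 7.16 degrees, less where a joint would pass 70% of its speed; a pose out of reach is approached as far as the arm can. A call with a gripper value outside its range is refused whole. The fingers move at their own pace and stop on an object; FORCE is the grip in N (left out, the last holds). Time passes only in rows, so rows that do not move let the fingers close, or fill a call up. It gives the time, the measured TCP pose, the force, the opening and the grip force at its end, in the units of the state.
- env.state(): the state, without advancing time (a new reading comes with each control period).
- env.grab_frame(name): name is "scene" or "top" or "wrist"; returns a dict with "frame" (384x512x3 uint8, red, green, blue), "z_map" (384x512 float32, mm along the optical axis (not along the pixel's ray), 0 where there is no reading), "fx", "fy", "cx", "cy" (pixels), "pose" (4x4, takes a point from camera to world coordinates). Camera axes: x right, y down, z forward; pixel columns grow to the right and rows downward; lengths in mm; the calibration is good to about 2 mm. A picture is of the moment at which its call begins.
- env.job_done(): hands the job in; it is judged then, once.
Trained networks look in a picture, given as the dict that the camera call returned (one of the last four; its "shot" number tells which), for a name from the list of things; names that differ only in an ending like _2 or _b are one class to them, and where a whole thing is asked for, a point or a joint stands for the part that bears it (a point fixed in the world has none). Each returns a list of dicts, best first, with "score" (0 to 1); they miss things now and then, are a little off and sometimes report something else, mostly with a low value. They report only what shows in the picture. A call takes as long as a camera call.
- env.recognise(picture, label): "rect" ([centre column, centre row, width, height] in pixels, round what is visible of it).
- env.regions_of(picture, label): "pixels" (384x512 bool, what is visible of it) and "rect" ([centre column, centre row, width, height] in pixels, round what is visible of it).
The state is a dict: "time_s": time; "qpos": joint angles; "qvel": joint speeds; "effort": joint torques, N m; "ee_pos": TCP position; "ee_rot": TCP orientation; "force": force on the tool from outside, world axes, zero at the start; "torque": the same for the moment, N m; "gripper_width": finger opening in mm; "gripper_force": force on a finger pad.
Only numpy, scipy, OpenCV 4.12 (cv2) and the standard library are available. Lean on these libraries where they do the work, as an engineer would, in place of code of your own. Each camera call takes 0.05 s, during which the arm holds its last target. There are 200 camera calls.

### The job

Demould the cast prisms: push the catch tray fully home under the mould, and pull the shutter plate up out of its guides and stand it upright in the parking rack. Then, with the ejector rod, push every prism in the mould out through the far end of its bore so that it drops into the tray, and finally lay the rod back down on its mat and draw the tray out again as far as it goes, with all the prisms in it. Do not touch the prisms with the fingers, and leave the specimen cup and the timer where they stand.

Things in the scene. Friction and masses are not known exactly. Their poses are not given: they have to be found in the camera images.
- mould: Fixed aluminium gang mould with four level square bores, on a steel base 200 x 250 mm. Origin: underside, on the centre line, in the plane of the exit face; y = along the bores towards their exits, x = along the row of bores, z up. Block from y = -78 mm (open entry face) to 0 (exit face), x = +-100 mm, top at z = 100 mm; spring pins and bolts stand up to 10 mm higher.
- bore_1 (a point): Centre of the entry mouth of the bore at mould x = -60 mm, z = 79 mm. Bore 26 x 26 mm, 78 mm long, straight through along mould +y. A spring pad in its roof grips the prism: it takes 4 to 10 N to push it along, and it drops into the tray only once pushed right out of the exit.
- bore_2 (a point): Centre of the entry mouth of the bore at mould x = -20 mm, z = 79 mm. Bore 26 x 26 mm, 78 mm long, straight through along mould +y. A spring pad in its roof grips the prism: it takes 4 to 10 N to push it along, and it drops into the tray only once pushed right out of the exit.
- bore_3 (a point): Centre of the entry mouth of the bore at mould x = 20 mm, z = 79 mm. Bore 26 x 26 mm, 78 mm long, straight through along mould +y. A spring pad in its roof grips the prism: it takes 4 to 10 N to push it along, and it drops into the tray only once pushed right out of the exit.
- bore_4 (a point): Centre of the entry mouth of the bore at mould x = 60 mm, z = 79 mm. Bore 26 x 26 mm, 78 mm long, straight through along mould +y. A spring pad in its roof grips the prism: it takes 4 to 10 N to push it along, and it drops into the tray only once pushed right out of the exit.
- catch_tray (a joint): Slide of the catch tray, m: 0 = fully home under the bore exits, grows to 0.10 as the tray is drawn out along the mould's +y. Friction about 1 N; it stays where it is left. Tray: grey plastic, 172 (x) x 110 (y) x 32 mm, open on top, walls 4 mm, inner floor at z = 14 mm; fully home it spans y = -20 to +90 mm of the mould frame.
- shutter_grip (a point): Centre of the thick upper edge of the loose steel shutter plate, which stands in two guide slots (11 mm wide, rails to z = 105 mm, at the plate's ends) across the bore exits. Plate 170 (x) x 6 (y) x 103 mm high (z); upper edge 120 mm long, 10 mm thick, 37 mm high, centred on this point, bottom edge 84.5 mm below it. 0.25 kg. It must rise 55 mm to clear the guides.
- rack: Fixed white parking rack for the shutter. Origin: underside centre; x = along the slot, z up. Base 210 x 80 x 10 mm; at each end (x = +-70 to +-92 mm) posts up to z = 67 mm leave a slot 14 mm wide (y = +-7 mm) with a flared mouth; end stops at x = +-92 mm; open in the middle. The parked shutter stands on the base, its grip point 94.5 mm above the worktop.
- ejector_grip (a point): Centre of the handle of the ejector rod. Handle: pale wood, 70 mm long (x), 24 x 24 mm square; from its front a round steel rod of 14 mm diameter runs 110 mm on along the handle's axis; the +x axis points to the rod's tip, which lies 145 mm ahead of this point. 0.18 kg, centre of mass within the handle.
- mat: Fixed cork mat 130 (x) x 240 (y) x 3 mm, the ejector rod's resting place. Origin: underside centre.
- prism_1_centre (a point): Centre of the cast mortar prism of the bore at mould x = -60 mm: 24 x 24 mm, 30 mm long (along its y), 0.035 kg. Absent (None) in some starts: that bore is then empty.
- prism_2_centre (a point): Centre of the cast mortar prism of the bore at mould x = -20 mm: 24 x 24 mm, 30 mm long (along its y), 0.035 kg. Absent (None) in some starts: that bore is then empty.
- prism_3_centre (a point): Centre of the cast mortar prism of the bore at mould x = 20 mm: 24 x 24 mm, 30 mm long (along its y), 0.035 kg. Absent (None) in some starts: that bore is then empty.
- prism_4_centre (a point): Centre of the cast mortar prism of the bore at mould x = 60 mm: 24 x 24 mm, 30 mm long (along its y), 0.035 kg. Absent (None) in some starts: that bore is then empty.
- cup: Bystander: white screw-lid specimen cup, 61 mm across, 67 mm high, loose. Origin: underside centre.
- timer: Bystander: small white lab timer, 60 x 62 x 17 mm, loose. Origin: underside centre.
- tray_tab (a point): Grip point in the tray's upright pull tab, outside the tray's outer (+y) wall at mid width, 65 mm above the worktop; it moves with the tray (at mould y = 96 mm when home). Axes as the mould's. Tab 24 mm (along mould x) x 12 mm (along y), its top 15 mm above this point; the tray's rim is 23 mm below it.

How it is judged:
By the outcome, as a careful person would: the job done as asked, in the order asked, and still so for the second after the job is handed in, with the robot touching nothing.
Of prism_1, prism_2, prism_3, prism_4 only 2 to 4 are there at a start; the rules pass over those that are not, and their reading is None.
At some moment in a run one of ejector may be knocked a few centimetres aside while the robot is not near it.
It also fails if it takes over 200 s, if anything falls off the work surface, if the arm or the gripper's body presses on something with over 40 N, if the wrist force passes 120 N, or if a joint passes its speed limit or range.

## Working session

There is one attempt and no reset: what is moved stays moved. The work goes in short steps, Python scripts to look and compute and a shell command to move; the robot and the scene stay as the last step left them, time stands still between calls to the robot, and variables do not carry over. Pictures are saved under pics/ and viewed, at most 14 in all, crops included, and the job is handed in when it is done.

```bash
ls; mkdir -p pics; cat > h.py <<'E'
import numpy as np, cv2
from workcell import env
def save(f,n,crop=None,s=1):
    im=f["frame"][:,:,::-1]
    if crop: im=im[crop[1]:crop[3],crop[0]:crop[2]]
    cv2.imwrite("pics/"+n,cv2.resize(im,None,fx=s,fy=s,interpolation=cv2.INTER_CUBIC))
def cloud(f):
    z=f["z_map"]; v,u=np.indices(z.shape)
    P=np.stack([(u-f["cx"])/f["fx"]*z,(v-f["cy"])/f["fy"]*z,z],-1)
    W=P@f["pose"][:3,:3].T+f["pose"][:3,3]; W[z==0]=np.nan; return W
def proj(f,p):
    c=np.linalg.inv(f["pose"])@np.r_[p,1]; return f["fx"]*c[0]/c[2]+f["cx"],f["fy"]*c[1]/c[2]+f["cy"]
E
cat > a.py <<'E'
from h import *
s=env.state(); print(s["ee_pos"],s["ee_rot"],s["force"])
for n in ("top","scene"):
    f=env.grab_frame(n); save(f,n+"0.png",s=1.5); W=cloud(f); print(n,f["fx"],f["pose"].round(3).tolist())
    np.savez(n+"0.npz",W=W,fr=f["frame"])
    for l in ("mould","catch_tray","shutter_grip","rack","ejector_grip","mat","prism_1_centre","cup","timer","tray_tab"):
        for r in env.regions_of(f,l)[:4]:
            if r["score"]<.3: continue
            p=W[r["pixels"]]; p=p[~np.isnan(p[:,0])]
            if len(p)<3: continue
            (c,sz,a)=cv2.minAreaRect(p[:,:2].astype(np.float32))
            print(l,round(r["score"],2),np.round(r["rect"]).tolist(),"med",np.median(p,0).round(),"z",np.percentile(p[:,2],[2,98]).round(),"box",np.round(c),np.round(sz),round(a,1))
E
python3 a.py
```

```text
pics
[140.3434796  557.05363363 213.10602398] [-1.79895153e+02 -4.86682243e-05  1.65861161e+02] [ 1.12838557 -0.66093419 -0.19854275]
top 375.5467834119605 [[0.003, -0.998, 0.061, 466.54], [-1.0, -0.003, -0.013, -10.939], [0.013, -0.061, -0.998, 1242.76], [0.0, 0.0, 0.0, 1.0]]
mould 0.64 [381.0, 148.0, 23.0, 18.0] med [ 673. -409.   65.] z [-0. 70.] box [ 674. -415.] [56. 60.] 6.6
mould 0.61 [234.0, 209.0, 88.0, 66.0] med [487.  48.  16.] z [  4. 106.] box [488.  48.] [213. 268.] 2.4
catch_tray 0.88 [212.0, 208.0, 41.0, 53.0] med [487. 119.  14.] z [ 7. 51.] box [485. 128.] [135. 177.] 89.0
shutter_grip 0.66 [246.0, 206.0, 8.0, 48.0] med [479.   6. 158.] z [  9. 162.] box [486.   6.] [ 16. 147.] 85.0
rack 0.56 [134.0, 199.0, 40.0, 70.0] med [512. 384.  11.] z [ 4. 68.] box [514. 390.] [ 88. 215.] 75.0
rack 0.34 [236.0, 211.0, 84.0, 65.0] med [486.  48.  16.] z [  5. 106.] box [485.  52.] [256. 205.] 90.0
ejector_grip 0.89 [351.0, 195.0, 54.0, 10.0] med [ 533. -338.   23.] z [ 1. 31.] box [ 532. -319.] [ 23. 168.] 0.0
mat 0.9 [345.0, 197.0, 75.0, 41.0] med [ 521. -307.    3.] z [-2.  
[... 752 characters left out ...]
.0] med [488.   9. 113.] z [ 59. 160.] box [489.   0.] [ 62. 177.] 81.9
rack 0.69 [269.0, 280.0, 82.0, 42.0] med [520. 394.  11.] z [ 1. 67.] box [519. 348.] [162. 230.] 75.7
mat 0.47 [252.0, 183.0, 23.0, 17.0] med [ 573. -385.    5.] z [1. 8.] box [ 578. -221.] [448. 116.] 77.3
cup 0.5 [222.0, 170.0, 9.0, 14.0] med [ 671. -396.   47.] z [ 6. 70.] box [ 670. -409.] [62. 39.] 82.3
timer 0.52 [309.0, 253.0, 28.0, 18.0] med [389. 256.  15.] z [ 4. 19.] box [387. 247.] [62. 65.] 35.9
tray_tab 0.91 [272.0, 232.0, 56.0, 27.0] med [491. 112.  26.] z [13. 74.] box [488. 121.] [128. 171.] 88.6
tray_tab 0.33 [271.0, 216.0, 60.0, 57.0] med [494.  68.  19.] z [  6. 105.] box [483.  42.] [286. 205.] 88.9
```

View pics/top0.png

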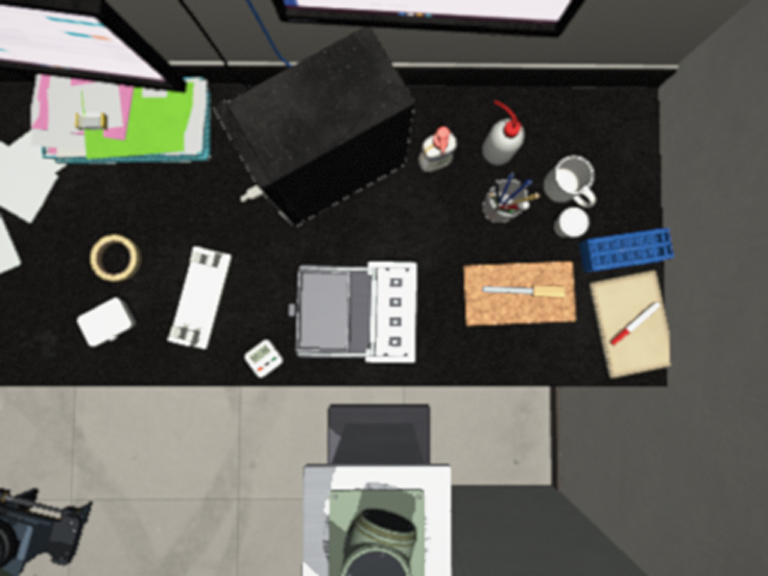

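View pics/scene0.png

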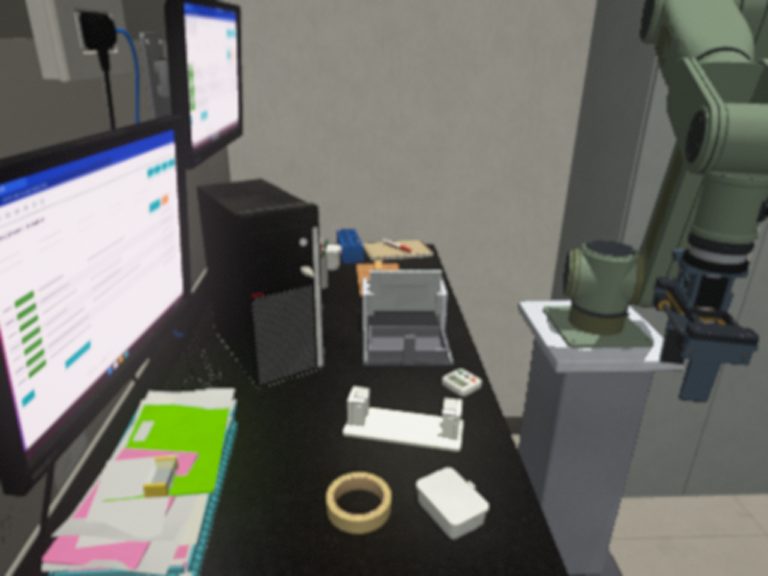

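The top view shows the rack at about (200,297), the timer at (263,358), the tray and mould at (355,310), and the rod on its mat at (525,292) with its tip to the left (+y). The scene view confirms the shutter standing in its guides and the tray partly drawn out. Next I'll fit the poses.

```bash
cat > b.py <<'E'
from h import *
def box(W,lo,hi,name):
    m=np.all((W>lo)&(W<hi),-1); p=W[m]
    if len(p)<4: print(name,len(p)); return
    c,sz,a=cv2.minAreaRect(p[:,:2].astype(np.float32)); print(name,len(p),np.round(c,1),np.round(sz,1),round(a,1),"z",np.percentile(p[:,2],[5,50,95]).round(1))
for n in("top","scene"):
    W=np.load(n+"0.npz")["W"]; print(n)
    box(W,(360,-100,96),(620,-3,114),"block top")
    box(W,(360,-40,152),(620,40,175),"shutter top")
    box(W,(360,-120,3),(620,220,175),"mould all")
    box(W,(360,120,55),(620,260,100),"tab")
    box(W,(360,120,30),(620,260,50),"tray rim")
    box(W,(360,280,60),(650,480,75),"rack posts")
    box(W,(360,280,6),(650,480,75),"rack all")
    box(W,(470,-420,18),(590,-200,40),"handle")
    box(W,(470,-420,11),(590,-310+0,40),"handle+")
    box(W,(470,-345,8),(590,-200,40),"rodpart")
E
python3 b.py
```

```text
top
block top 1511 [484.9 -39.7] [ 72.8 197.7] 89.5 z [ 97.2 100.7 106.3]
shutter top 188 [485.1   6.8] [167.4   8.8] 0.3 z [155.9 158.4 161.5]
mould all 5282 [491.3  50.9] [257.  337.8] 0.1 z [  4.4  16.1 106.8]
tab 36 [487.2 176.9] [21.8 12.3] 0.1 z [59.6 77.2 81.8]
tray rim 132 [488.4 147.4] [169.7  51.2] 0.5 z [32.8 41.2 45.6]
rack posts 168 [516.2 387.3] [ 48.  198.7] 76.2 z [61.7 65.4 68.7]
rack all 1551 [501.9 380.3] [266.  198.6] 0.4 z [ 6.8 11.  65.7]
handle 274 [ 532. -317.] [ 23.2 180.2] 0.0 z [18.7 24.6 30.2]
handle+ 197 [ 532.  -359.2] [23.2 95.8] 0.0 z [19.3 26.  30.4]
rodpart 178 [ 524.4 -273.7] [105.7 141.8] 0.1 z [ 8.6 20.6 26.2]
scene
block top 49 [485.5 -38.8] [ 74.3 196.5] 88.9 z [101.9 105.7 107.8]
shutter top 139 [487.3   9.9] [166.7  15.2] 1.0 z [153.2 157.9 161. ]
mould all 3520 [493.1  53.2] [328.4 259.2] 88.4 z [  7.3  39.1 149.3]
tab 66 [490.2 179.6] [11. 23.] 88.7 z [57.7 69.8 80.7]
tray rim 245 [489.  154.1] [172.5  61.8] 2.0 z [31.3 38.4 45. ]
rack posts 192 [518.5 387.1] [ 51.5 199. ] 76.3 z [60.7 65.2 68.7]
rack all 1828 [505.3 341.9] [178.6 212.9] 76.2 z [ 8.3 11.5 65.3]
handle 40 [ 533.9 -370.7] [67.4 23.4] 87.2 z [23.1 27.8 29.9]
handle+ 40 [ 533.9 -370.7] [67.4 23.4] 87.2 z [23.1 27.8 29.9]
rodpart 11 [ 557.4 -328.1] [74.1 11.5] 27.4 z [15.6 24.  29. ]
```

```bash
cat > d.py <<'E'
# d.py x y z [yaw]: tool-frame step needed from the measured pose to the target
import sys; from h import *
from scipy.spatial.transform import Rotation as R
s=env.state(); t=np.array(sys.argv[1:4],float); Q=R.from_euler("xyz",s["ee_rot"],degrees=True).as_matrix()
print("t",round(s["time_s"],2),"pos",s["ee_pos"].round(1) if hasattr(s["ee_pos"],"round") else s["ee_pos"],"yaw",round(s["ee_rot"][2],2),"tool step",(Q.T@(t-np.array(s["ee_pos"]))).round(1),"w",round(s["gripper_width"],1),"F",np.round(s["force"],1))
if len(sys.argv)>4: print("roll",round(-np.radians((float(sys.argv[4])-s["ee_rot"][2]+180)%360-180),4))
E
python3 - <<'E'
import numpy as np
for n in("top","scene"):
    W=np.load(n+"0.npz")["W"]
    for lo in range(-200,300,50):
        m=(W[...,2]>120)&(W[...,0]>590)&(W[...,0]<900)&(W[...,1]>lo)&(W[...,1]<lo+50)
        if m.any(): print(n,lo,np.nanmin(W[m][:,0]).round(),W[m][:,2].max().round())
E
python3 -m pendant '{"translation":[[0,0,0],[0,0,0],[0,0,0],[0,0,0],[0,0,0],[0,0,0],[0,0,0],[0,0,0]],"roll":[0.12,0.12,0.12,0.12,0.12,0.12,0.12,0.12],"hand":[0,0,0,0,0,0,0,0]}' 20
python3 -m pendant '{"translation":[[0,0,0],[0,0,0],[0,0,0],[-23,21,4],[-23,21,4],[-23,21,4],[-23,21,4],[-23,21,4]],"roll":[0.12,0.12,0.12,0,0,0,0,0],"hand":[0,0,0,0,0,0,0,0]}'
python3 -m pendant '{"translation":[[-23,21,4],[-23,21,4],[-23,21,4],[-23,21,4],[-23,21,4],[-23,21,4],[-23,21,4],[-23,21,4]],"roll":[0,0,0,0,0,0,0,0],"hand":[0,0,0,0,0,0,0,0]}'
python3 d.py 488 178 48 90
```

```text
top -200 890.0 513.0
top -150 788.0 506.0
top -100 807.0 452.0
top -50 778.0 450.0
top 0 749.0 368.0
top 50 720.0 368.0
top 100 691.0 368.0
top 150 671.0 372.0
top 200 680.0 372.0
top 250 786.0 369.0
scene -200 874.0 725.0
scene -150 876.0 725.0
scene -100 878.0 723.0
scene -50 785.0 720.0
scene 0 759.0 717.0
scene 50 726.0 714.0
scene 100 701.0 711.0
scene 150 674.0 701.0
scene 200 682.0 370.0
scene 250 781.0 369.0
time_s: 1.77
ee_pos: [140.5, 557.6, 214.0]
ee_rot: [180.0, -0.0, 110.5]
force: [-0.1, -0.4, 0.7]
gripper_width: 91.6
gripper_force: 0.0
time_s: 2.43
ee_pos: [246.7, 441.9, 193.9]
ee_rot: [180.0, -0.0, 90.3]
force: [0.2, -0.1, 0.6]
gripper_width: 91.3
gripper_force: 0.0
time_s: 3.1
ee_pos: [415.6, 258.5, 162.0]
ee_rot: [180.0, -0.0, 90.2]
force: [0.4, -0.2, 0.2]
gripper_width: 91.1
gripper_force: 0.0
t 3.1 pos [415.6 258.5 162. ] yaw 90.22 tool step [-80.8  72.  114. ] w 91.1 F [ 0.4 -0.2  0.2]
roll 0.0039
```

```bash

python3 -m pendant '{"translation":[[-20,18,0],[-20,18,0],[-20,18,0],[-20,18,0],[0,0,0],[0,0,0],[0,0,0],[0,0,0]],"roll":[0,0,0,0,0,0,0,0],"hand":[0,0,0,0,0,0,0,0]}'
cat > w.py <<'E'
import sys; from h import *; from b import box
f=env.grab_frame("wrist"); save(f,sys.argv[1],s=1.5); W=cloud(f); np.savez("wrist.npz",W=W,fr=f["frame"])
E
sed -i 's/^for n in("top"/if __name__=="__main__":\n  for n in("top"/' b.py
python3 - <<'E'
s=open('b.py').read().split('if __name__')[0]; open('b.py','w').write(s)
E
python3 w.py w1.png; python3 - <<'E'
from h import *; from b import box
W=np.load("wrist.npz")["W"]
box(W,(440,150,70),(540,210,90),"tab top"); box(W,(360,60,30),(620,200,50),"rim")
box(W,(360,-20,150),(620,30,170),"shutter"); box(W,(360,-90,96),(620,-2,104),"block")
E
python3 d.py 488 178 48 90
```

```text
time_s: 3.77
ee_pos: [486.2, 180.6, 161.9]
ee_rot: [-180.0, -0.0, 90.3]
force: [0.5, -0.4, 0.1]
gripper_width: 91.1
gripper_force: 0.0
tab top 390 [486.8 177.2] [23.9 11.4] 0.1 z [71.8 80.1 81.5]
rim 1354 [486.5 129.2] [171.9 107.6] 0.3 z [31.2 41.4 43.8]
shutter 0
block 0
t 3.82 pos [486.3 180.7 162. ] yaw 90.3 tool step [ -2.8   1.8 114. ] w 91.3 F [ 0.4 -0.3  0.3]
roll 0.0052
```

View pics/w1.png

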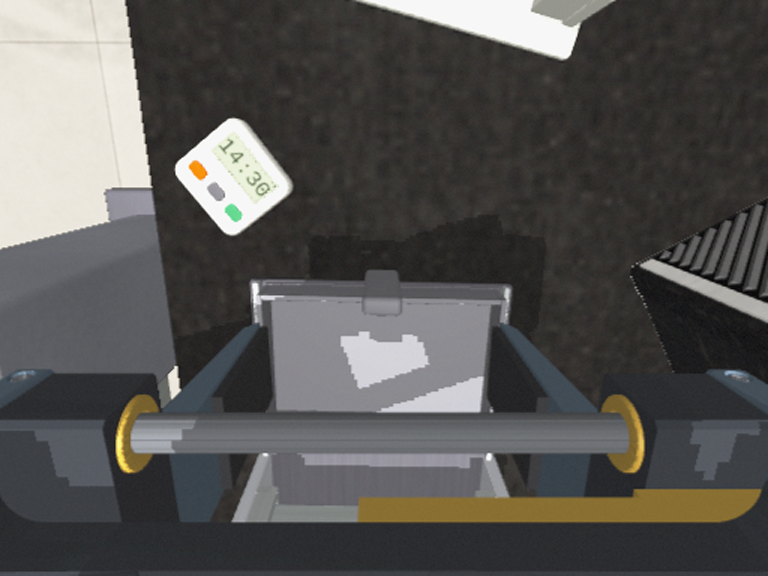

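The wrist view shows the tab at (383,292), centred between the open fingers. I'll descend, grip it and push.

```bash

python3 -m pendant '{"translation":[[-3.5,0.5,14],[0,0,20],[0,0,20],[0,0,20],[0,0,20],[0,0,18],[0,0,0],[0,0,0]],"roll":[0,0,0,0,0,0,0,0],"hand":[0,0,0,0,0,0,0,0]}' 20
python3 -m pendant '{"translation":[[0,0,0],[0,0,0],[0,0,0],[0,0,0],[0,0,0],[0,0,0],[0,0,0],[0,0,0]],"roll":[0,0,0,0,0,0,0,0],"hand":[255,255,255,255,255,255,255,255]}'
python3 -m pendant '{"translation":[[-5,0,0],[-10,0,0],[-10,0,0],[-10,0,0],[-10,0,0],[-10,0,0],[-10,0,0],[-5,0,0]],"roll":[0,0,0,0,0,0,0,0],"hand":[255,255,255,255,255,255,255,255]}'
python3 -m pendant '{"translation":[[-2,0,0],[-2,0,0],[-2,0,0],[-2,0,0],[-1,0,0],[-1,0,0],[0,0,0],[0,0,0]],"roll":[0,0,0,0,0,0,0,0],"hand":[255,255,255,255,255,255,255,255]}'
```

```text
time_s: 4.48
ee_pos: [486.6, 177.0, 49.6]
ee_rot: [-179.9, 0.0, 90.3]
force: [0.4, 1.4, -0.2]
gripper_width: 91.5
gripper_force: 0.0
time_s: 5.15
ee_pos: [487.5, 176.5, 50.0]
ee_rot: [180.0, -0.0, 90.2]
force: [-0.4, -0.6, -0.0]
gripper_width: 40.7
gripper_force: 0.0
time_s: 5.82
ee_pos: [486.8, 104.8, 49.8]
ee_rot: [-179.9, 0.0, 90.2]
force: [-3.5, 1.0, 1.7]
gripper_width: 23.2
gripper_force: 20.0
time_s: 6.48
ee_pos: [486.6, 96.4, 49.8]
ee_rot: [-179.9, 0.0, 90.3]
force: [-5.2, 0.3, 3.5]
gripper_width: 23.3
gripper_force: 20.0
```

```bash

python3 -m pendant '{"translation":[[-1,0,0],[-1,0,0],[-1,0,0],[-1,0,0],[-1,0,0],[-1,0,0],[0,0,0],[0,0,0]],"roll":[0,0,0,0,0,0,0,0],"hand":[255,255,255,255,255,255,255,255]}'
python3 -m pendant '{"translation":[[-1,0,0],[-1,0,0],[-1,0,0],[-1,0,0],[-1,0,0],[-1,0,0],[0,0,0],[0,0,0]],"roll":[0,0,0,0,0,0,0,0],"hand":[255,255,255,255,255,255,255,255]}'
```

```text
time_s: 7.15
ee_pos: [486.6, 90.5, 49.8]
ee_rot: [-179.8, 0.0, 90.3]
force: [-5.1, 0.1, 3.6]
gripper_width: 22.9
gripper_force: 20.0
time_s: 7.82
ee_pos: [486.5, 84.5, 49.8]
ee_rot: [-179.8, 0.0, 90.3]
force: [-5.0, -0.3, 4.6]
gripper_width: 23.2
gripper_force: 20.0
```

```bash
python3 - <<'E'
from h import *; from b import box
f=env.grab_frame("wrist"); W=cloud(f); save(f,"w2.png",s=1.5)
box(W,(440,50,70),(540,210,85),"tab top"); box(W,(360,20,30),(620,200,50),"rim"); box(W,(460,50,55),(510,120,82),"tab")
E
```

```text
tab top 1831 [485.9  93.4] [37.3 45. ] 90.0 z [71.5 79.8 83.3]
rim 4110 [472.8  79.5] [200.   75.8] 13.7 z [31.2 41.1 44. ]
tab 2435 [485.9  91. ] [45. 42.] 0.2 z [58.2 76.8 81.2]
```

View pics/w2.png

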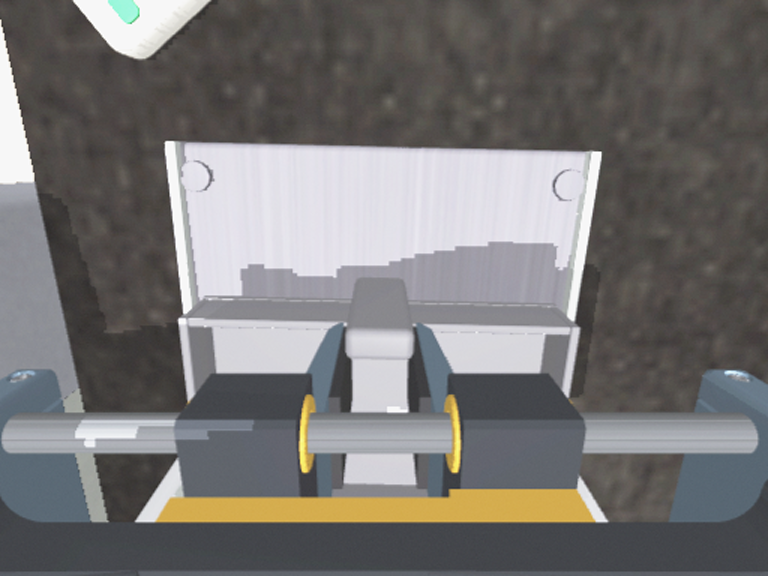

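The tab is held towards the +y edge of the pads, at (380,310), so the tray lags the hand. I'll measure where it is.

```bash
python3 - <<'E'
from h import *; from b import box
f=env.grab_frame("wrist"); W=cloud(f)
m=(abs(W[...,0]-486)<7)&(W[...,2]>76)&(W[...,2]<84)&(W[...,1]<130); print(np.percentile(W[m][:,1],[0,5,25,50,75,95,100]).round(1))
f=env.grab_frame("top"); W=cloud(f); 
box(W,(360,-100,98),(620,-3,114),"block top")
box(W,(440,97,70),(540,140,85),"tab"); 
for r in env.regions_of(f,"catch_tray")[:1]: 
  p=W[r["pixels"]]; print(r["score"],np.nanpercentile(p[:,1],[1,50,99]))
E
```

```text
[ 99.8 100.8 103.7 106.8 109.6 111.2 111.7]
block top 1332 [484.9 -39.8] [ 72.7 198. ] 89.4 z [ 98.5 101.2 106.1]
tab 0
0.96 [10.92189162 27.28419944 50.42424581]
```

```bash

python3 -m pendant '{"translation":[[-1,0,0],[-1,0,0],[-1,0,0],[-1,0,0],[-1,0,0],[-1,0,0],[-1,0,0],[-1,0,0]],"roll":[0,0,0,0,0,0,0,0],"hand":[255,255,255,255,255,255,255,255]}'
python3 -m pendant '{"translation":[[-1,0,0],[-1,0,0],[-1,0,0],[-1,0,0],[0,0,0],[0,0,0],[0,0,0],[0,0,0]],"roll":[0,0,0,0,0,0,0,0],"hand":[255,255,255,255,255,255,255,255]}'
python3 - <<'E'
from h import *
f=env.grab_frame("wrist"); W=cloud(f)
m=(abs(W[...,0]-486)<7)&(W[...,2]>76)&(W[...,2]<84)&(W[...,1]<130); print(np.percentile(W[m][:,1],[0,5,25,50,75,95,100]).round(1))
E
```

```text
time_s: 8.68
ee_pos: [486.3, 76.6, 49.8]
ee_rot: [-179.8, 0.0, 90.3]
force: [-5.9, 1.3, 4.6]
gripper_width: 23.0
gripper_force: 20.0
time_s: 9.35
ee_pos: [486.3, 76.2, 49.7]
ee_rot: [-179.8, -0.3, 90.1]
force: [-7.0, 15.8, 2.5]
gripper_width: 22.7
gripper_force: 19.9
[ 91.7  92.5  95.4  98.7 101.5 103.  103.6]
```

Force rose to about 16 N, so the tray is against its stop. I'll release it, rise and turn for the shutter.

```bash

python3 -m pendant '{"translation":[[3,0,0],[0,0,0],[0,0,0],[0,0,0],[0,0,0],[0,0,0],[0,0,0],[0,0,0]],"roll":[0,0,0,0,0,0,0,0],"hand":[0,0,0,0,0,0,0,0]}'
python3 -m pendant '{"translation":[[0,0,-20],[0,0,-20],[0,0,-25],[0,0,-30],[0,0,-30],[0,0,-30],[0,0,-20],[0,0,0]],"roll":[0,0,0,0,0,0,0,0],"hand":[0,0,0,0,0,0,0,0]}'
python3 -m pendant '{"translation":[[0,0,0],[0,0,0],[0,0,0],[0,0,0],[0,0,0],[0,0,0],[0,0,0],[0,0,0]],"roll":[-0.12,-0.12,-0.12,-0.12,-0.12,-0.12,-0.12,-0.12],"hand":[0,0,0,0,0,0,0,0]}'
python3 -m pendant '{"translation":[[0,0,0],[0,0,0],[0,0,0],[0,0,0],[0,0,0],[0,0,0],[0,0,0],[0,0,0]],"roll":[-0.12,-0.12,-0.12,-0.12,-0.13,0,0,0],"hand":[0,0,0,0,0,0,0,0]}'
python3 - <<'E'
from h import *; from b import box
f=env.grab_frame("wrist"); W=cloud(f); save(f,"w3.png",s=1.5); print(f["pose"].round(2).tolist())
box(W,(440,50,70),(540,210,85),"tab top");box(W,(360,-20,150),(620,30,170),"shutter"); box(W,(360,-90,96),(620,-2,104),"block")
f=env.grab_frame("top"); W=cloud(f); box(W,(360,70,65),(620,140,85),"tab top"); box(W,(360,-20,150),(620,30,165),"shutter")
E
python3 d.py 486 7 122 180
```

```text
time_s: 10.07
ee_pos: [488.1, 75.3, 50.0]
ee_rot: [180.0, -0.0, 90.2]
force: [-0.0, -0.3, -0.8]
gripper_width: 73.0
gripper_force: 0.0
time_s: 10.73
ee_pos: [490.5, 75.8, 229.7]
ee_rot: [179.4, -0.1, 90.2]
force: [0.2, -0.7, 0.8]
gripper_width: 91.0
gripper_force: 0.0
time_s: 11.4
ee_pos: [487.4, 75.3, 223.8]
ee_rot: [-179.9, -0.1, 145.6]
force: [0.3, -0.1, -0.4]
gripper_width: 91.2
gripper_force: 0.0
time_s: 12.07
ee_pos: [487.6, 75.4, 224.4]
ee_rot: [-180.0, -0.1, 179.7]
force: [0.3, -0.8, 0.1]
gripper_width: 91.2
gripper_force: 0.0
[[0.01, 0.96, 0.29, 403.85], [1.0, -0.0, -0.0, 75.82], [-0.0, 0.29, -0.96, 395.96], [0.0, 0.0, 0.0, 1.0]]
tab top 240 [485.1  96.4] [23.5 11.1] 0.5 z [76.3 80.2 81.7]
shutter 1715 [477.5   6.6] [ 10.5 157. ] 89.0 z [151.5 159.2 160.6]
block 8387 [478.4 -41.2] [ 73.4 190.6] 88.4 z [ 99.6 100.8 103.5]
tab top 0
shutter 71 [485.2   6.9] [  6.4 167.7] 88.9 z [154.6 158.7 162.2]
t 12.17 pos [487.8  75.4 224.7] yaw 179.8 tool step [  1.5 -68.5 102.7] w 91.3 F [-0.4 -0.2 -0.4]
roll -0.0035
```

```bash

python3 -m pendant '{"translation":[[4,-8,0],[0,-20,0],[0,-20,0],[0,-20,0],[0,-0.5,10],[0,0,15],[0,0,15],[0,0,0]],"roll":[0.018,0,0,0,0,0,0,0],"hand":[0,0,0,0,100,150,150,150]}' 35
python3 d.py 484 6.8 122 178.8
python3 -m pendant '{"translation":[[0,0,10],[0,0,15],[0,0,15],[0,0,15],[0,0,7],[0,0,0],[0,0,0],[0,0,0]],"roll":[0,0,0,0,0,0,0,0],"hand":[150,150,150,150,150,150,150,150]}' 35
python3 d.py 484 6.8 122 178.8
python3 -m pendant '{"translation":[[0,0,0],[0,0,0],[0,0,0],[0,0,0],[0,0,0],[0,0,0],[0,0,0],[0,0,0]],"roll":[0,0,0,0,0,0,0,0],"hand":[255,255,255,255,255,255,255,255]}'
```

```text
time_s: 12.83
ee_pos: [480.3, 7.0, 182.0]
ee_rot: [180.0, -0.4, 178.8]
force: [-0.2, -0.2, -0.1]
gripper_width: 67.6
gripper_force: 0.0
t 12.83 pos [480.3   7.  182. ] yaw 178.78 tool step [-4.1 -0.1 60. ] w 67.6 F [-0.2 -0.2 -0.1]
roll -0.0004
time_s: 13.5
ee_pos: [483.5, 7.1, 123.8]
ee_rot: [180.0, 0.1, 178.9]
force: [0.3, -0.7, 0.4]
gripper_width: 37.9
gripper_force: 0.0
t 13.5 pos [483.5   7.1 123.8] yaw 178.87 tool step [-0.5 -0.3  1.8] w 37.9 F [ 0.3 -0.7  0.4]
roll 0.0012
time_s: 14.17
ee_pos: [482.8, 7.0, 123.2]
ee_rot: [180.0, 0.0, 178.9]
force: [-0.5, -0.6, 2.1]
gripper_width: 9.9
gripper_force: 35.0
```

```bash

python3 -m pendant '{"translation":[[0,0,-2],[0,0,-5],[0,0,-10],[0,0,-10],[0,0,-10],[0,0,-10],[0,0,-10],[0,0,-10]],"roll":[0,0,0,0,0,0,0,0],"hand":[255,255,255,255,255,255,255,255]}'
python3 -m pendant '{"translation":[[0,0,-15],[0,0,-15],[0,0,-5],[0,5,0],[0,15,0],[0,25,0],[0,25,0],[0,25,0]],"roll":[0,0,0,0,0,0,0,0],"hand":[255,255,255,255,255,255,255,255]}'
python3 -m pendant '{"translation":[[0,25,0],[0,25,0],[0,25,0],[0,25,0],[0,25,0],[0,20,0],[0,10,0],[0,0,0]],"roll":[0.03,0.03,0.03,0.03,0.03,0.03,0.03,0.01],"hand":[255,255,255,255,255,255,255,255]}'
cat > r.py <<'E'
from h import *; from b import box
for n in ("wrist","top","scene"):
    f=env.grab_frame(n); W=cloud(f)
    if n=="wrist": save(f,"w4.png",s=1.5)
    R=np.array([[np.cos(a),-np.sin(a)] for a in [0]])
    m=(W[...,0]>380)&(W[...,0]<650)&(W[...,1]>310)&(W[...,1]<470)&(W[...,2]>58)&(W[...,2]<72); p=W[m]; print(n,len(p))
    for c in ((600,367),(434,407)):
        q=p[np.hypot(p[:,0]-c[0],p[:,1]-c[1])<45]
        if len(q)>5:
            cc,sz,a=cv2.minAreaRect(q[:,:2].astype(np.float32)); print(np.round(cc,1),np.round(sz,1),round(a,1))
E
python3 r.py;python3 d.py 517 387 150 166.2
```

```text
time_s: 14.83
ee_pos: [482.8, 7.0, 191.3]
ee_rot: [180.0, 0.0, 178.9]
force: [0.3, -0.4, -3.0]
gripper_width: 9.8
gripper_force: 35.0
time_s: 15.5
ee_pos: [483.8, 103.1, 224.0]
ee_rot: [-180.0, -0.1, 178.8]
force: [0.5, -0.3, -2.9]
gripper_width: 9.9
gripper_force: 35.0
time_s: 16.17
ee_pos: [499.5, 258.3, 223.6]
ee_rot: [-180.0, -0.1, 166.4]
force: [-0.1, -0.8, -2.2]
gripper_width: 9.9
gripper_force: 35.0
wrist 1621
[598.  365.7] [46.3 31. ] 75.8
[433.1 406.7] [46.5 29.5] 76.3
top 140
[603.6 354.6] [38.  19.8] 35.3
[434.2 407.4] [48.1 29.6] 76.7
scene 221
[601.5 367.5] [47.7 29.3] 75.2
[436.3 408. ] [46.9 29.6] 76.0
t 16.32 pos [499.3 255.4 224.2] yaw 166.3 tool step [ 13.9 132.2  74. ] w 9.7 F [-0.2 -0.3 -1.9]
roll 0.0017
```

View pics/w4.png

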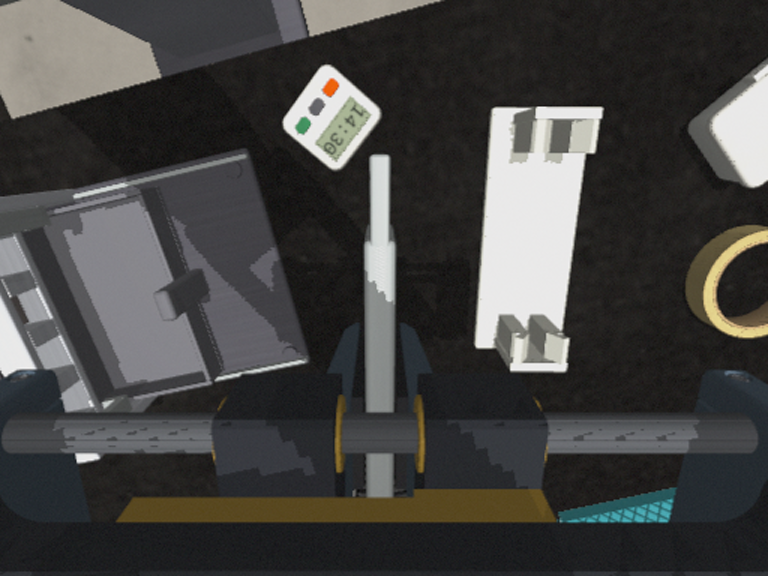

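```bash

python3 -m pendant '{"translation":[[2,15,0],[2.3,20,0],[3,25,0],[3,25,5],[3,25,15],[2,15,20],[0,6.2,20],[0,0,14]],"roll":[0.004,0,0,0,0,0,0,0],"hand":[255,255,255,255,255,255,255,255]}'
python3 -m pendant '{"translation":[[0,0,0],[0,0,0],[0,0,0],[0,0,0],[0,0,0],[0,0,0],[0,0,0],[0,0,0]],"roll":[0,0,0,0,0,0,0,0],"hand":[255,255,255,255,255,255,255,255]}'
python3 d.py 515.5 386.5 77 166.1
python3 - <<'E'
from h import *
f=env.grab_frame("wrist"); save(f,"w5.png",s=1.5)
E
```

```text
time_s: 16.98
ee_pos: [516.2, 387.0, 148.7]
ee_rot: [-179.9, -0.1, 166.1]
force: [0.2, -0.2, -2.1]
gripper_width: 9.8
gripper_force: 35.0
time_s: 17.65
ee_pos: [516.8, 387.0, 151.4]
ee_rot: [180.0, 0.0, 166.0]
force: [0.7, 0.8, -2.4]
gripper_width: 9.7
gripper_force: 35.0
t 17.65 pos [516.8 387.  151.4] yaw 166.03 tool step [ 1.1 -0.8 74.4] w 9.7 F [ 0.7  0.8 -2.4]
roll -0.0013
```

View pics/w5.png

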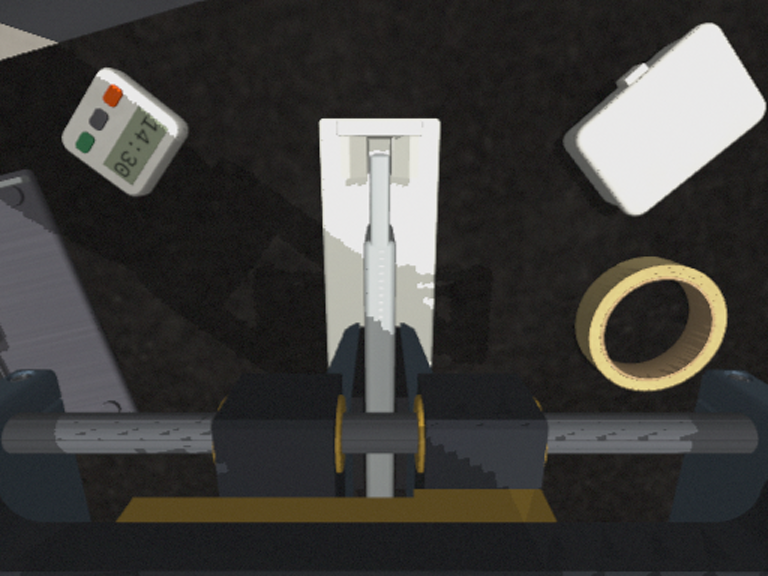

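The plate lines up with the slot: its end is at (380,155) and the slot centre at (380,145). I'll lower it in.

```bash

python3 -m pendant '{"translation":[[0.5,-0.4,6],[0,0,10],[0,0,10],[0,0,10],[0,0,10],[0,0,8],[0,0,6],[0,0,0]],"roll":[0,0,0,0,0,0,0,0],"hand":[255,255,255,255,255,255,255,255]}'
python3 -m pendant '{"translation":[[0,0,3],[0,0,3],[0,0,3],[0,0,2],[0,0,1],[0,0,1],[0,0,0],[0,0,0]],"roll":[0,0,0,0,0,0,0,0],"hand":[255,255,255,255,255,255,255,255]}'
```

```text
time_s: 18.37
ee_pos: [515.3, 386.1, 88.9]
ee_rot: [-179.9, -0.1, 166.0]
force: [-0.5, 0.3, -3.4]
gripper_width: 10.1
gripper_force: 35.0
time_s: 19.03
ee_pos: [516.1, 386.8, 78.1]
ee_rot: [180.0, 0.0, 166.0]
force: [0.2, -0.3, -2.6]
gripper_width: 9.7
gripper_force: 35.0
```

```bash

python3 -m pendant '{"translation":[[0,0,0.5],[0,0,0.5],[0,0,0.5],[0,0,0.5],[0,0,0.5],[0,0,0],[0,0,0],[0,0,0]],"roll":[0,0,0,0,0,0,0,0],"hand":[255,255,255,255,255,255,255,255]}'
python3 d.py 515.5 386.5 77 166.1
```

```text
time_s: 19.7
ee_pos: [516.2, 386.9, 77.2]
ee_rot: [179.9, 0.0, 166.0]
force: [-1.8, -1.4, 5.9]
gripper_width: 10.1
gripper_force: 35.0
t 19.7 pos [516.2 386.9  77.2] yaw 166.03 tool step [ 0.6 -0.6  0.2] w 10.1 F [-1.8 -1.4  5.9]
roll -0.0012
```

```bash

python3 -m pendant '{"translation":[[0,0,-0.5],[0,0,0],[0,0,0],[0,0,0],[0,0,0],[0,0,0],[0,0,0],[0,0,0]],"roll":[0,0,0,0,0,0,0,0],"hand":[0,0,0,0,0,0,0,0]}'
python3 -m pendant '{"translation":[[0,0,-10],[0,0,-20],[0,0,-30],[0,0,-30],[0,0,-30],[0,0,-25],[0,0,0],[0,0,0]],"roll":[0,0,0,0,0.12,0.12,0.12,0.12],"hand":[0,0,0,0,0,0,0,0]}'
python3 -m pendant '{"translation":[[0,0,0],[0,0,0],[0,0,0],[0,0,0],[0,0,0],[0,0,0],[0,0,0],[-20,0,0]],"roll":[0.12,0.12,0.12,0.12,0.12,0.12,0.12,0.0],"hand":[0,0,0,0,0,0,0,0]}'
python3 -m pendant '{"translation":[[-35,0,0],[-35,0,0],[-35,0,0],[-35,0,0],[-35,0,0],[-35,0,0],[-35,0,0],[-35,0,0]],"roll":[0,0,0,0,0,0,0,0],"hand":[0,0,0,0,0,0,0,0]}'
python3 -m pendant '{"translation":[[-35,0,0],[-35,0,0],[-35,0,0],[-35,0,0],[-35,0,0],[-35,0,0],[-35,0,0],[-35,0,0]],"roll":[0,0,0,0,0,0,0,0],"hand":[0,0,0,0,0,0,0,0]}'
python3 -m pendant '{"translation":[[-35,0,0],[-35,0,0],[-35,0,0],[-30,0,0],[-20,0,0],[0,0,0],[0,0,0],[0,0,0]],"roll":[0,0,0,0,0,0,0,0],"hand":[0,0,0,0,0,0,0,0]}'
cat > e.py <<'E'
from h import *; from b import box
import sys
for n in ("wrist","top"):
    f=env.grab_frame(n); W=cloud(f)
    if n=="wrist": save(f,sys.argv[1],s=1.5)
    for r in env.regions_of(f,"ejector_grip")[:1]:
        p=W[r["pixels"]]; p=p[(p[:,2]>8)&(p[:,2]<45)]
        for nm,q in (("all",p),("handle",p[p[:,2]>23.5])):
            if len(q)<5: continue
            c,sz,a=cv2.minAreaRect(q[:,:2].astype(np.float32)); print(n,nm,round(r["score"],2),len(q),np.round(c,1),np.round(sz,1),round(a,1),q[:,1].min().round(1),q[:,1].max().round(1),np.median(q[:,2]))
E
python3 e.py w6.png; python3 d.py 533 -367 0 90
```

```text
time_s: 20.37
ee_pos: [516.1, 386.8, 75.9]
ee_rot: [-180.0, -0.0, 166.0]
force: [-0.2, 0.1, 0.4]
gripper_width: 60.0
gripper_force: 0.0
time_s: 21.03
ee_pos: [517.0, 387.4, 224.6]
ee_rot: [179.7, 0.1, 138.2]
force: [0.2, -0.0, 0.1]
gripper_width: 90.9
gripper_force: 0.0
time_s: 21.7
ee_pos: [516.2, 369.3, 221.5]
ee_rot: [179.9, -0.2, 90.3]
force: [-0.3, -0.3, -0.4]
gripper_width: 91.0
gripper_force: 0.0
time_s: 22.37
ee_pos: [518.0, 85.1, 222.0]
ee_rot: [179.9, -0.0, 90.4]
force: [0.4, -0.9, -1.2]
gripper_width: 91.0
gripper_force: 0.0
time_s: 23.03
ee_pos: [519.9, -195.0, 222.0]
ee_rot: [179.9, 0.0, 90.4]
force: [0.3, 1.0, 0.1]
gripper_width: 91.0
gripper_force: 0.0
time_s: 23.7
ee_pos: [521.1, -347.4, 221.3]
ee_rot: [180.0, -0.0, 90.4]
force: [1.0, -0.4, -0.7]
gripper_width: 90.8
gripper_force: 0.0
wrist all 0.92 2055 [ 531.8 -318. ] [178.9  24.2] 88.0 -407.1 -228.6 23.225446996254902
wrist handle 0.92 997 [ 531.6 -322.4] [170.  24.] 88.1 -407.1 -237.6 27.42845132235317
t 23.9 pos [ 521.4 -347.   221.3] yaw 90.49 tool step [-20.1  11.3 221.3] w 91.2 F [-0.  -0.   0.4]
roll 0.0085
```

View pics/w6.png

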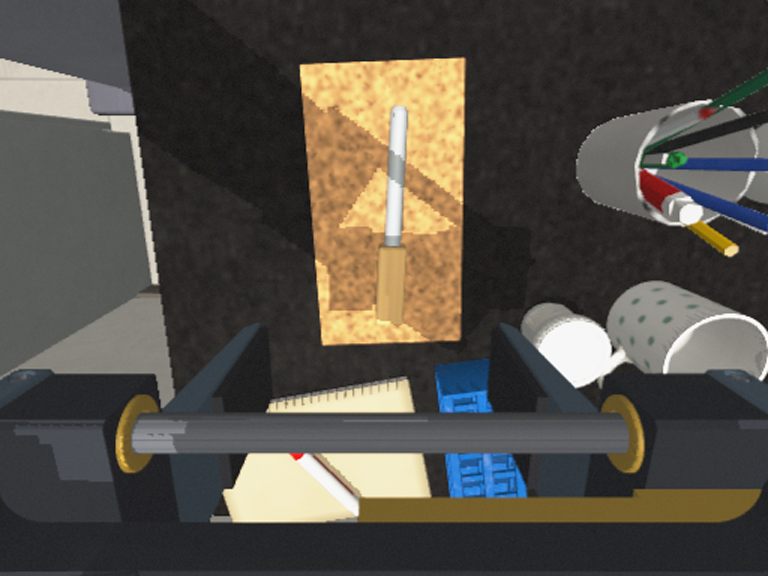

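The rod lies on its mat, with the tip at (400,108) and the handle at (391,285). Its axis is about 88° and the handle centre about (530,-373). I'll descend to it.

```bash

python3 -m pendant '{"translation":[[-10,4,0],[-10,4,10],[-5.7,1.5,25],[0,0,30],[0,0,30],[0,0,30],[0,0,30],[0,0,20]],"roll":[0.0436,0,0,0,0,0,0,0],"hand":[0,0,0,0,0,60,80,100]}' 40
python3 -m pendant '{"translation":[[0,0,0],[0,0,0],[0,0,0],[0,0,0],[0,0,0],[0,0,0],[0,0,0],[0,0,0]],"roll":[0,0,0,0,0,0,0,0],"hand":[100,100,100,100,100,100,100,100]}'
python3 e.py w7.png; python3 d.py 530 -373 5 88
```

```text
time_s: 24.57
ee_pos: [528.8, -372.9, 42.1]
ee_rot: [-179.8, -0.2, 88.0]
force: [-0.0, 0.7, 0.6]
gripper_width: 74.1
gripper_force: 0.0
time_s: 25.23
ee_pos: [530.4, -374.3, 46.5]
ee_rot: [179.9, 0.0, 87.9]
force: [0.3, -0.4, 0.4]
gripper_width: 55.4
gripper_force: 0.0
wrist all 0.56 6851 [ 531.8 -320.9] [174.3  23.8] 88.3 -407.7 -233.8 22.941987555863875
wrist handle 0.56 3173 [ 531.7 -321.8] [172.3  23.8] 88.3 -407.7 -235.8 27.509005384619996
top all 0.56 246 [ 531.9 -307.1] [ 23.3 160.7] 0.1 -387.5 -226.8 22.644354189504043
top handle 0.56 105 [ 531.8 -306.7] [ 23.  159.8] 0.1 -386.6 -226.8 26.330639308999935
t 25.43 pos [ 530.2 -374.1   46. ] yaw 87.9 tool step [ 1.1 -0.2 41. ] w 55.4 F [ 0.2  0.2 -1. ]
roll -0.0017
```

```bash

python3 -m pendant '{"translation":[[1,0,8],[0,0,10],[0,0,10],[0,0,8],[0,0,4.5],[0,0,0],[0,0,0],[0,0,0]],"roll":[0,0,0,0,0,0,0,0],"hand":[100,100,100,100,100,100,100,100]}'
python3 d.py 530 -373 5 88
python3 -m pendant '{"translation":[[0,0,0],[0,0,0],[0,0,0],[0,0,0],[0,0,0],[0,0,0],[0,0,0],[0,0,0]],"roll":[0,0,0,0,0,0,0,0],"hand":[255,255,255,255,255,255,255,255]}' 45
```

```text
time_s: 26.1
ee_pos: [530.3, -373.1, 5.1]
ee_rot: [-180.0, -0.0, 87.9]
force: [0.3, 0.2, 0.6]
gripper_width: 55.8
gripper_force: 0.0
t 26.1 pos [ 530.3 -373.1    5.1] yaw 87.9 tool step [ 0.1 -0.3  0.1] w 55.8 F [0.3 0.2 0.6]
roll -0.0017
time_s: 26.77
ee_pos: [530.4, -373.2, 5.5]
ee_rot: [180.0, 0.0, 87.9]
force: [-0.1, 0.4, 0.9]
gripper_width: 23.9
gripper_force: 45.0
```

```bash

python3 -m pendant '{"translation":[[0,0,-3],[0,0,-6],[0,0,-10],[0,0,-15],[0,0,-15],[0,0,-10],[0,0,-5],[0,0,0]],"roll":[0,0,0,0,0,0,0,-0.0166],"hand":[255,255,255,255,255,255,255,255]}'
python3 -m pendant '{"translation":[[10,1,0],[20,1,0],[25,1,0],[25,1,0],[25,1,0],[12,0,0],[7,0,0],[0,0,0]],"roll":[0,0,0,0,0,0,0,0],"hand":[255,255,255,255,255,255,255,255]}'
cat > g.py <<'E'
from h import *; from b import box; import sys
f=env.grab_frame("wrist"); W=cloud(f); save(f,sys.argv[1],s=1.5); np.savez("wrist.npz",W=W)
box(W,(360,-120,96),(620,-2,103),"block"); 
s=env.state(); p=s["ee_pos"]
m=(W[...,1]>p[1]+40)&(W[...,1]<p[1]+160)&(abs(W[...,0]-p[0])<20)&(abs(W[...,2]-p[2]-10)<14); q=W[m]
if len(q)>20:
    l=cv2.fitLine(q[:,:2].astype(np.float32),2,0,.01,.01).ravel(); print("rod",len(q),l.round(4),"ymax",q[:,1].max().round(1),"topz",np.percentile(q[:,2],[90,98]).round(1))
    for y0 in range(int(p[1])+45,int(p[1])+150,25):
        k=q[abs(q[:,1]-y0)<8]
        if len(k): print(y0,np.percentile(k[:,2],95).round(1),((np.percentile(k[:,0],2)+np.percentile(k[:,0],98))/2).round(1))
E
python3 g.py w7.png; python3 d.py 539.3 -249.2 69.5 88.85
```

```text
time_s: 27.43
ee_pos: [531.0, -373.6, 71.2]
ee_rot: [179.9, 0.1, 88.9]
force: [-0.5, 0.5, -3.3]
gripper_width: 23.9
gripper_force: 45.0
time_s: 28.1
ee_pos: [537.4, -247.8, 69.0]
ee_rot: [-179.9, -0.0, 89.0]
force: [-0.3, -0.2, -1.6]
gripper_width: 23.6
gripper_force: 45.0
block 0
rod 5169 [ 1.950000e-02  9.998000e-01  5.385210e+02 -1.606939e+02] ymax -118.6 topz [86.4 87.1]
-204 86.6 537.7
-179 86.6 538.2
-154 86.7 538.7
-129 86.8 539.2
t 28.15 pos [ 537.8 -249.1   69.2] yaw 88.92 tool step [-0.1  1.5 -0.3] w 23.5 F [ 0.6 -1.2 -2.2]
roll 0.0012
```

View pics/w7.png

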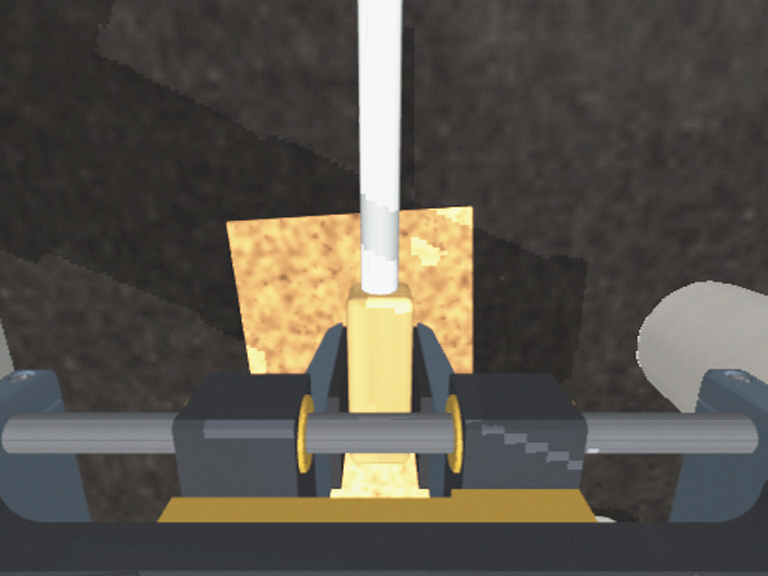

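The rod is held level: its axis is at z≈79.7, and it lines up with the hand. It sits about 2 mm short in x for bore 4, so I'll correct that and insert.

```bash

python3 -m pendant '{"translation":[[2,2,0],[5,0,0],[6,0,0],[6,0,0],[6,0,0],[6,0,0],[6,0,0],[3,0,0]],"roll":[0,0,0,0,0,0,0,0],"hand":[255,255,255,255,255,255,255,255]}'
python3 -m pendant '{"translation":[[5,0,0],[6,0,0],[6,0,0],[6,0,0],[6,0,0],[6,0,0],[6,0,0],[0,0,0]],"roll":[0,0,0,0,0,0,0,0],"hand":[255,255,255,255,255,255,255,255]}'
python3 d.py 542 -133 69.2 88.85
```

```text
time_s: 28.82
ee_pos: [540.5, -208.2, 69.4]
ee_rot: [-180.0, -0.0, 88.9]
force: [-0.5, -0.0, -2.3]
gripper_width: 23.6
gripper_force: 45.0
time_s: 29.48
ee_pos: [540.9, -166.2, 69.2]
ee_rot: [-179.9, -0.1, 88.9]
force: [0.0, 0.3, -2.2]
gripper_width: 23.5
gripper_force: 45.0
t 29.48 pos [ 540.9 -166.2   69.2] yaw 88.88 tool step [33.2  0.5  0. ] w 23.5 F [ 0.   0.3 -2.2]
roll 0.0006
```

```bash

python3 -m pendant '{"translation":[[4,0,0],[4,0,0],[4,0,0],[4,0,0],[4,0,0],[4,0,0],[0,0,0],[0,0,0]],"roll":[0,0,0,0,0,0,0,0],"hand":[255,255,255,255,255,255,255,255]}'
python3 -m pendant '{"translation":[[3,0,0],[3,0,0],[2,0,0],[0,0,0],[0,0,0],[0,0,0],[0,0,0],[0,0,0]],"roll":[0,0,0,0,0,0,0,0],"hand":[255,255,255,255,255,255,255,255]}'
python3 - <<'E'
from h import *; from b import box
for n in("scene","top"):
    f=env.grab_frame(n); save(f,n+"1.png",crop=(215,190,330,260) if n=="scene" else (180,160,300,260),s=5)
    for r in env.recognise(f,"prism_1_centre"): print(n,round(r["score"],2),np.round(r["rect"]))
    W=cloud(f); box(W,(530,5,70),(555,40,90),"rod out")
E
```

```text
time_s: 30.15
ee_pos: [541.8, -144.0, 69.4]
ee_rot: [-180.0, -0.0, 88.9]
force: [0.5, 0.4, -1.8]
gripper_width: 23.6
gripper_force: 45.0
time_s: 30.82
ee_pos: [542.0, -136.4, 69.4]
ee_rot: [180.0, -0.0, 88.8]
force: [1.4, -0.7, -2.3]
gripper_width: 23.9
gripper_force: 45.0
rod out 10 [547.7   7.9] [ 8.  10.3] 63.7 z [79.3 82.7 86.1]
rod out 3
```

View pics/scene1.png

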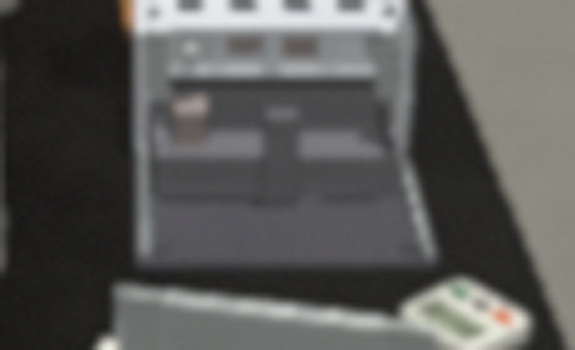

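The scene crop shows a prism in the tray at (188,115) and the rod tip through bore 4 at (188,48). Prisms show in bores 3 and 2 at (245,45) and (300,45), and bore 1 looks empty. I'll take bore 3 next.

```bash

python3 -m pendant '{"translation":[[-8,0,0],[-16,0,0],[-16,0,0],[-16,0,0],[-16,0,0],[-16,0,0],[-12,0,0],[0,0,0]],"roll":[0,0,0,0,0,0,0,0],"hand":[255,255,255,255,255,255,255,255]}'
python3 -m pendant '{"translation":[[-4,0,0],[0,-6,0],[0,-10,0],[0,-10,0],[0,-10,0],[0,-4,0],[0,0,0],[0,0,0]],"roll":[0,0,0,0,0,0,0,0],"hand":[255,255,255,255,255,255,255,255]}'
python3 d.py 500.5 -208 69.4 88.85
```

```text
time_s: 31.68
ee_pos: [540.1, -238.9, 69.5]
ee_rot: [179.9, 0.1, 88.7]
force: [0.6, 0.0, -1.9]
gripper_width: 23.7
gripper_force: 45.0
time_s: 32.35
ee_pos: [499.9, -239.5, 69.8]
ee_rot: [179.9, 0.0, 88.8]
force: [0.8, 0.4, -1.6]
gripper_width: 23.4
gripper_force: 45.0
t 32.35 pos [ 499.9 -239.5   69.8] yaw 88.85 tool step [31.5 -0.   0.4] w 23.4 F [ 0.8  0.4 -1.6]
roll -0.0001
```

```bash

python3 -m pendant '{"translation":[[4,0,0],[6,0,0],[6,0,0],[6,0,0],[6,0,0],[6,0,0],[6,0,0],[2,0,0]],"roll":[0,0,0,0,0,0,0,0],"hand":[255,255,255,255,255,255,255,255]}'
python3 -m pendant '{"translation":[[5,0,0],[5,0,0],[5,0,0],[5,0,0],[5,0,0],[5,0,0],[5,0,0],[2,0,0]],"roll":[0,0,0,0,0,0,0,0],"hand":[255,255,255,255,255,255,255,255]}'
python3 -m pendant '{"translation":[[4,0,0],[4,0,0],[4,0,0],[4,0,0],[4,0,0],[3,0,0],[2,0,0],[0,0,0]],"roll":[0,0,0,0,0,0,0,0],"hand":[255,255,255,255,255,255,255,255]}'
python3 d.py 502 -136 69.4 88.85
python3 -m pendant '{"translation":[[-8,0,0],[-16,0,0],[-16,0,0],[-16,0,0],[-16,0,0],[-16,0,0],[-16,0,0],[0,0,0]],"roll":[0,0,0,0,0,0,0,0],"hand":[255,255,255,255,255,255,255,255]}'
python3 d.py 500.5 -240 69.4 88.85
```

```text
time_s: 33.02
ee_pos: [501.1, -197.4, 69.6]
ee_rot: [180.0, 0.1, 89.0]
force: [-0.4, -4.1, -1.3]
gripper_width: 23.9
gripper_force: 45.0
time_s: 33.68
ee_pos: [501.2, -159.1, 69.3]
ee_rot: [-180.0, -0.1, 88.9]
force: [-0.5, -1.1, -1.8]
gripper_width: 23.6
gripper_force: 45.0
time_s: 34.35
ee_pos: [502.0, -135.0, 69.4]
ee_rot: [-180.0, -0.0, 88.9]
force: [-0.4, -0.3, -2.1]
gripper_width: 23.8
gripper_force: 45.0
t 34.35 pos [ 502.  -135.    69.4] yaw 88.88 tool step [-1.   0.1 -0. ] w 23.8 F [-0.4 -0.3 -2.1]
roll 0.0005
time_s: 35.02
ee_pos: [500.2, -242.9, 69.5]
ee_rot: [179.9, 0.1, 88.7]
force: [0.6, -0.6, -2.4]
gripper_width: 23.8
gripper_force: 45.0
t 35.02 pos [ 500.2 -242.9   69.5] yaw 88.72 tool step [2.9 0.2 0.1] w 23.8 F [ 0.6 -0.6 -2.4]
roll -0.0023
```

Bore 3 is pushed through. Bore 2 next.

```bash

python3 -m pendant '{"translation":[[0,-6,0],[0,-10,0],[0,-10,0],[0,-10,0],[0,-4,0],[0,0,0],[0,0,0],[0,0,0]],"roll":[0,0,0,0,0,0,0,0],"hand":[255,255,255,255,255,255,255,255]}'
python3 -m pendant '{"translation":[[5,0,0],[6,0,0],[6,0,0],[6,0,0],[6,0,0],[6,0,0],[6,0,0],[4,0,0]],"roll":[0,0,0,0,0,0,0,0],"hand":[255,255,255,255,255,255,255,255]}'
python3 d.py 461.5 -136 69.4 88.85
python3 -m pendant '{"translation":[[5,0,0],[5,0,0],[5,0,0],[5,0,0],[5,0,0],[5,0,0],[5,0,0],[2,0,0]],"roll":[0,0,0,0,0,0,0,0],"hand":[255,255,255,255,255,255,255,255]}'
python3 -m pendant '{"translation":[[4,0,0],[4,0,0],[4,0,0],[4,0,0],[4,0,0],[3,0,0],[2,0,0],[0,0,0]],"roll":[0,0,0,0,0,0,0,0],"hand":[255,255,255,255,255,255,255,255]}'
python3 -m pendant '{"translation":[[-8,0,0],[-16,0,0],[-16,0,0],[-16,0,0],[-16,0,0],[-16,0,0],[-16,0,0],[0,0,0]],"roll":[0,0,0,0,0,0,0,0],"hand":[255,255,255,255,255,255,255,255]}'
python3 d.py 420.5 -240 69.4 88.85
```

```text
time_s: 35.68
ee_pos: [460.5, -238.7, 69.7]
ee_rot: [179.9, 0.0, 88.9]
force: [-1.4, -0.2, -1.4]
gripper_width: 23.7
gripper_force: 45.0
time_s: 36.35
ee_pos: [460.8, -192.8, 69.4]
ee_rot: [-180.0, -0.0, 88.9]
force: [-0.3, -0.3, -2.3]
gripper_width: 23.5
gripper_force: 45.0
t 36.35 pos [ 460.8 -192.8   69.4] yaw 88.88 tool step [56.8 -0.4  0. ] w 23.5 F [-0.3 -0.3 -2.3]
roll 0.0005
time_s: 37.02
ee_pos: [461.3, -155.6, 69.3]
ee_rot: [-180.0, -0.1, 88.9]
force: [-0.1, -0.1, -2.3]
gripper_width: 23.7
gripper_force: 45.0
time_s: 37.68
ee_pos: [462.0, -131.3, 69.4]
ee_rot: [-180.0, -0.0, 88.9]
force: [0.5, -0.8, -2.0]
gripper_width: 23.8
gripper_force: 45.0
time_s: 38.35
ee_pos: [460.4, -239.1, 69.5]
ee_rot: [179.9, 0.1, 88.7]
force: [-0.5, -0.8, -1.9]
gripper_width: 23.6
gripper_force: 45.0
t 38.35 pos [ 460.4 -239.1   69.5] yaw 88.72 tool step [ -1.8 -39.9   0.1] w 23.6 F [-0.5 -0.8 -1.9]
roll -0.0023
```

```bash

python3 -m pendant '{"translation":[[0,-6,0],[0,-10,0],[0,-10,0],[0,-10,0],[0,-4,0],[0,0,0],[0,0,0],[0,0,0]],"roll":[0,0,0,0,0,0,0,0],"hand":[255,255,255,255,255,255,255,255]}'
python3 -m pendant '{"translation":[[5,0,0],[6,0,0],[6,0,0],[6,0,0],[6,0,0],[6,0,0],[6,0,0],[4,0,0]],"roll":[0,0,0,0,0,0,0,0],"hand":[255,255,255,255,255,255,255,255]}'
python3 -m pendant '{"translation":[[5,0,0],[5,0,0],[5,0,0],[5,0,0],[5,0,0],[5,0,0],[5,0,0],[2,0,0]],"roll":[0,0,0,0,0,0,0,0],"hand":[255,255,255,255,255,255,255,255]}'
python3 -m pendant '{"translation":[[4,0,0],[4,0,0],[4,0,0],[4,0,0],[4,0,0],[3,0,0],[0,0,0],[0,0,0]],"roll":[0,0,0,0,0,0,0,0],"hand":[255,255,255,255,255,255,255,255]}'
python3 -m pendant '{"translation":[[-8,0,0],[-16,0,0],[-16,0,0],[-16,0,0],[-16,0,0],[-16,0,0],[-16,0,0],[0,0,0]],"roll":[0,0,0,0,0,0,0,0],"hand":[255,255,255,255,255,255,255,255]}'
python3 d.py 420.5 -240 69.4 88.85
python3 - <<'E'
from h import *
f=env.grab_frame("scene"); save(f,"scene2.png",crop=(225,190,325,260),s=7)
for r in env.recognise(f,"prism_1_centre"): print(round(r["score"],2),np.round(r["rect"]))
E
```

```text
time_s: 39.02
ee_pos: [420.5, -235.0, 69.7]
ee_rot: [179.9, 0.0, 88.9]
force: [1.0, 0.1, -1.7]
gripper_width: 23.6
gripper_force: 45.0
time_s: 39.68
ee_pos: [420.8, -189.0, 69.4]
ee_rot: [-180.0, -0.0, 88.9]
force: [-0.3, 0.6, -2.0]
gripper_width: 24.1
gripper_force: 45.0
time_s: 40.35
ee_pos: [421.5, -152.1, 69.4]
ee_rot: [-180.0, -0.0, 88.9]
force: [-0.7, 0.4, -1.6]
gripper_width: 23.9
gripper_force: 45.0
time_s: 41.02
ee_pos: [422.1, -129.8, 69.5]
ee_rot: [180.0, 0.0, 88.9]
force: [0.1, -0.2, -1.3]
gripper_width: 24.0
gripper_force: 45.0
time_s: 41.68
ee_pos: [420.6, -237.2, 69.6]
ee_rot: [179.9, 0.1, 88.7]
force: [0.3, -0.5, -2.3]
gripper_width: 23.5
gripper_force: 45.0
t 41.68 pos [ 420.6 -237.2   69.6] yaw 88.72 tool step [-2.8 -0.1  0.2] w 23.5 F [ 0.3 -0.5 -2.3]
roll -0.0022
```

View pics/scene2.png

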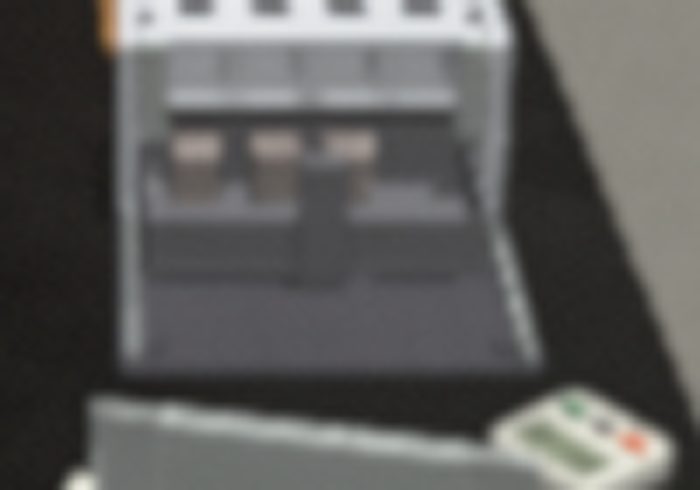

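The scene crop shows three prisms standing in the tray at (197,160), (275,160) and (350,160), and all the bores clear. I'll take the rod back to its mat.

```bash

python3 -m pendant '{"translation":[[-10,5,0],[-20,15,0],[-22,20,0],[-22,20,0],[-22,20,0],[-20,17,0],[-12,10,0],[-4.8,5,0]],"roll":[0.016,0,0,0,0,0,0,0],"hand":[255,255,255,255,255,255,255,255]}'
python3 -m pendant '{"translation":[[0,0,5],[0,0,10],[0,0,12],[0,0,12],[0,0,10],[0,0,6],[0,0,0],[0,0,0]],"roll":[0,0,0,0,0,0,0,0],"hand":[255,255,255,255,255,255,255,255]}'
python3 d.py 530.4 -373 5.5 87.9
```

```text
time_s: 42.45
ee_pos: [529.2, -372.5, 69.0]
ee_rot: [179.9, 0.1, 87.9]
force: [0.2, 0.1, -1.8]
gripper_width: 23.6
gripper_force: 45.0
time_s: 43.12
ee_pos: [527.1, -370.3, 13.9]
ee_rot: [-180.0, -0.0, 87.9]
force: [0.5, 0.0, -1.9]
gripper_width: 23.8
gripper_force: 45.0
t 43.12 pos [ 527.1 -370.3   13.9] yaw 87.94 tool step [-2.6  3.4  8.4] w 23.8 F [ 0.5  0.  -1.9]
roll 0.0008
```

```bash

python3 -m pendant '{"translation":[[0,2,3],[0,0,2],[0,0,1.5],[0,0,1],[0,0,0.5],[0,0,0],[0,0,0],[0,0,0]],"roll":[0,0,0,0,0,0,0,0],"hand":[255,255,255,255,255,255,255,255]}'
python3 -m pendant '{"translation":[[0,0,0.5],[0,0,0.5],[0,0,0],[0,0,0],[0,0,0],[0,0,0],[0,0,0],[0,0,0]],"roll":[0,0,0,0,0,0,0,0],"hand":[255,255,255,255,255,255,255,255]}'
python3 d.py 530.4 -373 5.5 87.9
```

```text
time_s: 43.78
ee_pos: [529.4, -370.7, 6.5]
ee_rot: [180.0, 0.0, 87.9]
force: [-0.5, -0.7, -2.1]
gripper_width: 23.8
gripper_force: 45.0
time_s: 44.45
ee_pos: [529.4, -370.7, 5.5]
ee_rot: [180.0, 0.0, 87.9]
force: [-0.2, -0.0, -0.9]
gripper_width: 24.0
gripper_force: 45.0
t 44.45 pos [ 529.4 -370.7    5.5] yaw 87.94 tool step [-2.3  1.1 -0. ] w 24.0 F [-0.2 -0.  -0.9]
roll 0.0007
```

```bash

python3 -m pendant '{"translation":[[0,0,0],[0,0,0],[0,0,0],[0,0,0],[0,0,0],[0,0,0],[0,0,0],[0,0,0]],"roll":[0,0,0,0,0,0,0,0],"hand":[130,130,100,100,50,50,0,0]}'
python3 -m pendant '{"translation":[[0,0,-5],[0,0,-20],[0,0,-35],[0,0,-35],[0,0,-35],[0,0,-35],[0,0,-35],[0,0,-20]],"roll":[0,0,0,0,0,0,0,-0.016],"hand":[0,0,0,0,0,0,0,0]}'
python3 e.py w8.png
python3 -m pendant '{"translation":[[15,-3,0],[31,-3,0],[31,-3,0],[31,-3,0],[31,-3,0],[31,-3,0],[31,-3,0],[31,-3,0]],"roll":[0,0,0,0,0,0,0,0],"hand":[0,0,0,0,0,0,0,0]}'
python3 -m pendant '{"translation":[[31,-4,0],[31,-4,0],[31,-4,0],[31,-4,0],[31,-4,0],[31,-4,0],[31,-4,0],[20,-4,0]],"roll":[0,0,0,0,0,0,0,0],"hand":[0,0,0,0,0,0,0,0]}'
python3 d.py 485.2 97 50 88.85
```

```text
time_s: 45.12
ee_pos: [529.3, -370.6, 5.4]
ee_rot: [-180.0, -0.0, 87.9]
force: [0.5, -0.4, 0.1]
gripper_width: 74.4
gripper_force: 0.0
time_s: 45.78
ee_pos: [530.4, -371.3, 230.7]
ee_rot: [179.7, 0.2, 88.9]
force: [0.2, 0.3, 0.7]
gripper_width: 91.2
gripper_force: 0.0
wrist all 0.62 2024 [ 530.4 -315.9] [177.9  23.2] 88.3 -405.0 -227.0 23.551844524680746
wrist handle 0.62 1019 [ 530.4 -317.8] [174.1  23.2] 88.3 -405.0 -230.8 27.532021240819347
top all 0.52 288 [ 528.9 -315.5] [176.4  23. ] 89.9 -403.7 -227.3 23.38454567209567
top handle 0.52 142 [ 528.6 -318.3] [ 23.  169.8] 0.1 -403.3 -233.4 26.50592460975747
time_s: 46.65
ee_pos: [508.4, -136.4, 223.3]
ee_rot: [-179.8, -0.1, 88.8]
force: [0.9, 1.0, -0.4]
gripper_width: 91.1
gripper_force: 0.0
time_s: 47.32
ee_pos: [481.1, 101.7, 223.4]
ee_rot: [-179.8, -0.0, 88.9]
force: [-0.9, 2.0, -0.8]
gripper_width: 91.2
gripper_force: 0.0
t 47.32 pos [481.1 101.7 223.4] yaw 88.92 tool step [ -4.6   5.  173.4] w 91.2 F [-0.9  2.  -0.8]
roll 0.0013
```

View pics/w8.png

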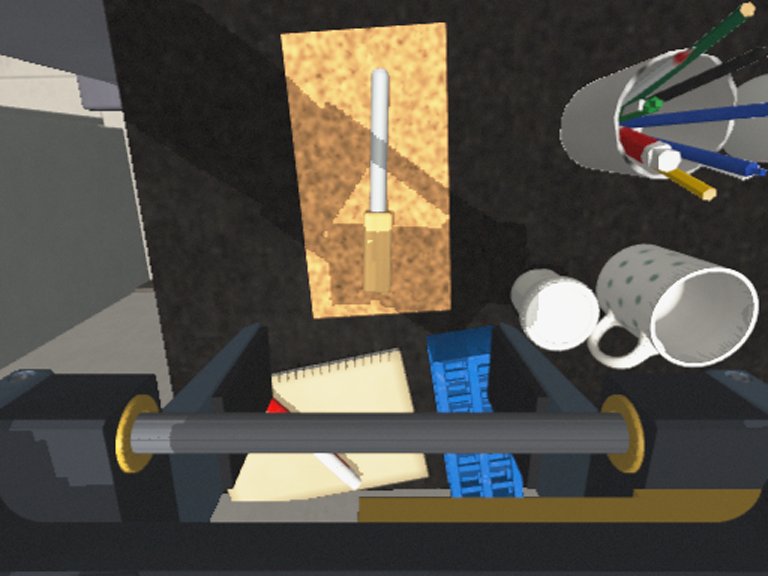

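The rod is back on the mat, with its tip at (379,75) and its handle at (377,250). I'll draw the tray out by its tab.

```bash

python3 -m pendant '{"translation":[[-2,4,10],[0,0,25],[0,0,30],[0,0,30],[0,0,30],[0,0,20],[0,0,15],[0,0,0]],"roll":[0,0,0,0,0,0,0,0],"hand":[0,0,0,0,60,80,100,100]}' 25
python3 d.py 485.2 99 50 88.85
python3 -m pendant '{"translation":[[0,0,6],[0,0,5],[0,0,2],[0,0,0],[0,0,0],[0,0,0],[0,0,0],[0,0,0]],"roll":[0,0,0,0,0,0,0,0],"hand":[100,100,100,100,150,200,255,255]}'
python3 -m pendant '{"translation":[[0,0,0],[0,0,0],[0,0,0],[0,0,0],[0,0,0],[0,0,0],[0,0,0],[0,0,0]],"roll":[0,0,0,0,0,0,0,0],"hand":[255,255,255,255,255,255,255,255]}'
python3 d.py 486.8 199 50 88.85
```

```text
time_s: 47.98
ee_pos: [482.8, 95.8, 60.8]
ee_rot: [-179.4, 0.1, 88.8]
force: [-0.5, -0.8, -0.9]
gripper_width: 67.4
gripper_force: 0.0
t 47.98 pos [482.8  95.8  60.8] yaw 88.82 tool step [ 3.2  2.5 10.8] w 67.4 F [-0.5 -0.8 -0.9]
roll -0.0005
time_s: 48.65
ee_pos: [486.9, 97.4, 52.8]
ee_rot: [180.0, -0.0, 88.9]
force: [-0.2, -0.1, -0.5]
gripper_width: 31.3
gripper_force: 0.0
time_s: 49.32
ee_pos: [486.2, 97.4, 52.7]
ee_rot: [-180.0, -0.0, 88.9]
force: [-3.7, 0.9, 5.1]
gripper_width: 24.0
gripper_force: 25.0
t 49.32 pos [486.2  97.4  52.7] yaw 88.85 tool step [101.6  -1.5   2.7] w 24.0 F [-3.7  0.9  5.1]
roll 0.0
```

```bash

python3 -m pendant '{"translation":[[2,0,0],[4,0,0],[6,0,0],[6,0,0],[6,0,0],[6,0,0],[6,0,0],[6,0,0]],"roll":[0,0,0,0,0,0,0,0],"hand":[255,255,255,255,255,255,255,255]}'
python3 -m pendant '{"translation":[[6,0,0],[6,0,0],[6,0,0],[6,0,0],[6,0,0],[6,0,0],[4,0,0],[3,0,0]],"roll":[0,0,0,0,0,0,0,0],"hand":[255,255,255,255,255,255,255,255]}'
python3 -m pendant '{"translation":[[3,0,0],[3,0,0],[3,0,0],[2,0,0],[2,0,0],[2,0,0],[0,0,0],[0,0,0]],"roll":[0,0,0,0,0,0,0,0],"hand":[255,255,255,255,255,255,255,255]}'
```

```text
time_s: 49.98
ee_pos: [486.9, 139.2, 52.6]
ee_rot: [-179.9, 0.0, 88.9]
force: [-3.8, -2.1, 5.6]
gripper_width: 23.9
gripper_force: 25.0
time_s: 50.65
ee_pos: [487.7, 182.4, 52.6]
ee_rot: [-179.9, 0.0, 88.9]
force: [-3.4, -1.2, 6.0]
gripper_width: 23.8
gripper_force: 25.0
time_s: 51.32
ee_pos: [488.0, 197.4, 52.7]
ee_rot: [-179.9, 0.0, 88.9]
force: [-4.4, 0.1, 6.1]
gripper_width: 23.9
gripper_force: 25.0
```

```bash

python3 -m pendant '{"translation":[[1,0,0],[1,0,0],[1,0,0],[0.5,0,0],[0,0,0],[0,0,0],[0,0,0],[0,0,0]],"roll":[0,0,0,0,0,0,0,0],"hand":[255,255,255,255,255,255,255,255]}'
```

```text
time_s: 51.98
ee_pos: [487.9, 197.5, 52.6]
ee_rot: [-179.9, 0.3, 89.0]
force: [-1.7, -12.3, 8.0]
gripper_width: 23.9
gripper_force: 25.0
```

The tray is against its outer stop at -12 N. I'll relax, release and retreat.

```bash

python3 -m pendant '{"translation":[[-2,0,0],[0,0,0],[0,0,0],[0,0,0],[0,0,0],[0,0,0],[0,0,0],[0,0,0]],"roll":[0,0,0,0,0,0,0,0],"hand":[255,150,100,100,50,0,0,0]}'
python3 -m pendant '{"translation":[[0,0,-10],[0,0,-20],[0,0,-35],[0,0,-35],[0,0,-35],[0,0,-35],[0,0,-20],[0,0,0]],"roll":[0,0,0,0,0,0,0,0],"hand":[0,0,0,0,0,0,0,0]}'
python3 -m pendant '{"translation":[[0,0,0],[0,0,0],[0,0,0],[0,0,0],[0,0,0],[0,0,0],[0,0,0],[0,0,0]],"roll":[0,0,0,0,0,0,0,0],"hand":[0,0,0,0,0,0,0,0]}'
python3 - <<'E'
from h import *; from b import box
f=env.grab_frame("wrist"); W=cloud(f); save(f,"w9.png",s=1.5)
box(W,(440,170,75),(540,230,85),"tab"); 
f=env.grab_frame("scene"); W=cloud(f); save(f,"scene3.png",s=1.5)
for r in env.regions_of(f,"shutter_grip")[:1]: p=W[r["pixels"]]; print(r["score"],np.nanmedian(p,0),np.nanpercentile(p[:,2],[2,98]))
f=env.grab_frame("top"); W=cloud(f)
for l in("cup","timer","ejector_grip"):
  for r in env.regions_of(f,l)[:1]: p=W[r["pixels"]]; print(l,r["score"],np.nanmedian(p,0))
E
```

```text
time_s: 52.65
ee_pos: [488.7, 198.9, 52.4]
ee_rot: [180.0, -0.0, 88.9]
force: [0.4, 0.2, 0.0]
gripper_width: 67.5
gripper_force: 0.0
time_s: 53.32
ee_pos: [491.2, 199.8, 248.7]
ee_rot: [179.4, -0.3, 88.9]
force: [0.5, 0.2, -0.1]
gripper_width: 91.0
gripper_force: 0.0
time_s: 53.98
ee_pos: [488.7, 198.8, 242.2]
ee_rot: [-180.0, 0.0, 88.9]
force: [0.1, 0.5, -0.7]
gripper_width: 91.2
gripper_force: 0.0
tab 207 [487.1 197.8] [11.2 23.1] 88.5 z [77.9 80.  81.6]
0.85 [518.80445503 389.58828881  68.31090203] [  2.52016786 113.8692703 ]
cup 0.83 [ 674.25279221 -410.76442527   64.70862414]
ejector_grip 0.84 [ 530.41484612 -337.26159973   23.08515593]
```

View pics/w9.png

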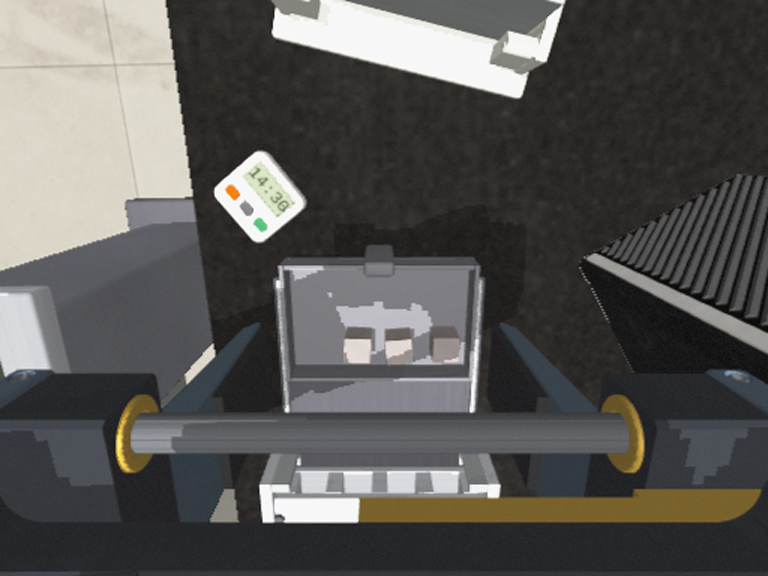

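View pics/scene3.png

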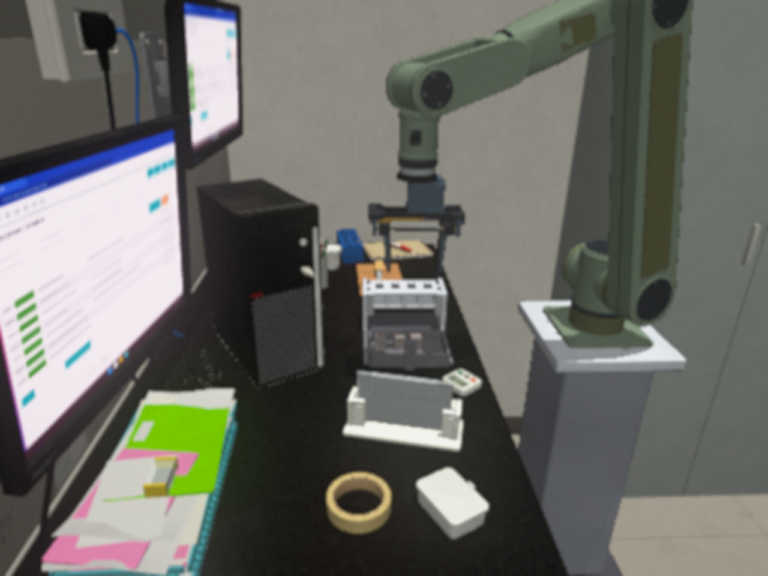

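The tray is drawn out with three prisms in it at (358,345), (398,347) and (445,345). The shutter stands in the rack and the rod is on its mat, so I'm handing the job in.

```bash
python3 -c "
from workcell import env
print(env.job_done())"
```

```text
the job is handed in; nothing more can be done
None
```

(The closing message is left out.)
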